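Refit the quill-lock lever on a lathe tailstock

TASK

Put the loose quill-lock lever back on the splined lock shaft on top of the lathe's tailstock: turn it until its wide slot meets the shaft's one wide key, then ease it down without forcing until the hub sits fully home on its boss. Then swing the lever clockwise (seen from above) to lock the quill, until it comes up firm pointing straight to the front of the lathe, square to the bed; stop there, do not heave on it. Let go of it, and leave the tin, the wooden cup and the live centre where they stand.

Things in the scene. Friction and masses are not known exactly. Their poses are not given: they have to be found in the camera images.
- lever: Loose steel lock lever, 160 g: hexagon hub 32 mm across flats, 34 mm high, with a splined hole right through, a rod rising outward from it and a red ball knob. Origin: centre of the hub's underside; z up along the hole; x level, from hub to knob. Starts standing on its hub on the bench, knob roughly towards the robot.
- lever_grip (a point): Centre of the lever's hub, 22 mm above its underside, axes as the lever's: the place to grip, across the two flats parallel to x (at y = +-16 mm, 18 mm wide, 34 mm high). The rod (8 mm thick) leaves the hub's corner at +x, 16 to 25 mm above the underside.
- lever_bore (a point): Centre of the hole's mouth in the hub's underside (same point as the lever's origin). Six slots at 0, 60, 120 ... degrees from the lever's x axis, each 6.2 mm wide except the one towards the knob (0 degrees), which is 9.2 mm wide; their bottoms at 12 mm radius; hole diameter between the slots 19.2 mm.
- lever_knob (a point): Centre of the lever's red ball knob (23 mm diameter), 80 mm from the hub's axis and 43.5 mm above the hub's underside.
- tailstock: The tailstock, grey-green casting with handwheel, standing on the lathe bed (bed top 100 mm above the bench) and fixed there. Origin: on the bed top, under the lock shaft; x axis points to the back of the lathe (so -x is the front, the robot's side), y along the quill to the headstock, z up. Its barrel top is 130 mm above this origin.
- lock_seat (a point): Centre of the top of the round boss (31 mm diameter, 10 mm above the barrel) on top of the tailstock: the face on which the hub's underside rests when fully home. Axes as the tailstock's. The splined lock shaft stands up 29 mm from it. The lever fits one way only; fitted, it points to the front (seat -x) when the shaft is turned clockwise up to its locked stop, anticlockwise of it before.
- shaft_end (a point): Tip of the upright lock shaft, 29 mm above lock_seat (does not turn with it). Six keys, 5 mm wide, one 8 mm; 22 mm over them, core 18.4 mm; they end 22 mm above the seat, an 18 mm nose above tapers to 11 mm. Play: 0.6 mm beside a key (0.06 rad), 0.4 mm radially. It turns stiffly (0.12 N m) through 1.2 rad, clockwise to lock; its angle is not measured: now 0 to 0.9 rad from its released stop.
- wax_tin: Yellow tin with brass lid, 70 mm diameter, 44 mm high, standing loose on the bench. Origin: centre of its underside.
- turned_cup: Small turned dark wooden cup, 58 mm diameter, 58 mm high, standing loose on the bench. Origin: centre of its underside.
- live_centre: Steel live centre standing on its head, 37 mm diameter, 62 mm high, loose on the bench. Origin: centre of its underside.

How it is judged:
By the outcome, as a careful person would: the job done as asked, in the order asked, and still so for the second after the job is handed in, with the robot touching nothing.
It also fails if it takes over 67 s, if anything falls off the work surface, if the arm or the gripper's body presses on something with over 40 N, if the wrist force passes 120 N, or if a joint passes its speed limit or range.

ROBOT

A 6-joint arm with a two-finger parallel gripper is mounted at the origin on the work surface. World frame = base frame: x ahead of the robot, y to its left, z up, the work surface at z = 0. Lengths are in m, angles in rad, forces in N, time in s.
With the tool pointing down it reaches from about 0.35 to 0.975 m from the base axis. Payload 4.9 kg.
Tool frame: the origin (TCP) lies midway between the tips of the shut fingers; the grasp point (between the pads) lies ctrl.tcp_to_grasp behind it (ctrl.tcp_to_grasp is the distance from the TCP to the grasp point, in m); z points along the fingers, y is the direction in which the jaws open and shut (so a half turn about z gives the same grasp; the last joint's range is limited). The gripper opens to 85 mm and grips with 20 to 120 N. Pads are 22 mm wide; open, the fingers measure 114 mm over their backs; the gripper's body (76 mm by 85 mm) begins 54 mm behind the grasp point. The pads swing forward as they close: fully open they stand 13 mm farther back than shut.
Start: joints at [-1.327, 0.053, 1.613, -0, 1.476, -0.119], TCP at [0.222, -0.584, 0.231] pointing down, gripper open.
Joint ranges: [-3.01, 3.01], [-1.01, 2.22], [0.06, 2.58], [-1.02, 4.17], [0.09, 2.62], [-3.14, 3.14]. Speed limits (rad/s): [2.57, 2.57, 3.14, 3.14, 3.14, 3.14].

INTERFACE

Orientations are given as a rotation vector (axis times angle).
In Python, from station import ctrl, get_image, calibration, finish_job, models gives the robot as it stands.
- The arm moves only by the shell command python3 -m creep 'ROWS' [FORCE]. ROWS is JSON, a list of rows, each a list of 7 numbers: the opening, from 0 (shut) to 1 (fully open), then the shift along the tool's x, y, z in m, then the turn, a rotation vector about the tool's x, y, z in degrees. A call has 1 to 20 rows; each row shifts and turns the commanded pose from where the row before left it, along the tool's axes as they then stand; what a row does not reach is not made up. A row lasts 1/10 s, in which the tool goes at most 50 mm and 8.59 degrees, less where a joint would pass 70% of its speed; a pose out of reach is approached as far as the arm can. A call with a gripper value outside its range is refused whole. The fingers move at their own pace and stop on an object; FORCE is the grip in N (left out, the last holds). Time passes only in rows, so rows that do not move let the fingers close. It gives the time, the measured TCP pose, the force and the opening at its end, in the units of the state.
- ctrl.get_obs(): the state, without advancing time (a new reading comes with each control period).
- get_image(name): name is "scene" or "top" or "wrist"; returns the picture (400x640x3 uint8, red, green, blue); there is no depth.
- calibration(name): a dict with "mtx" (3x3 intrinsics, pixels), "k1" (the pictures are not rectified: a ray, as slopes to the right and down, at radius r is drawn at 1 + k1 r^2 times it, then the intrinsics apply), "R" (3x3) and "t" (3): a world point X has camera coordinates R X + t. Camera axes: x right, y down, z forward; pixel columns grow to the right and rows downward; lengths in m; the calibration is good to about 2 mm. A picture is of the moment at which its call begins: read the wrist's pose just before it. calibration takes no time and is no camera call; for the wrist camera it gives the pose at the moment of the call.
- finish_job(): hands the job in, once; it reports no verdict.
Trained networks look in the newest picture that a camera, given by its name, has taken for a name from the list of things; names that differ only in an ending like _2 or _b are one class to them, and where a whole thing is asked for, a point or a joint stands for the part that bears it (a point fixed in the world has none). Each returns a list of dicts, best first, with "conf" (0 to 1); they miss things now and then, are a little off and sometimes report something else, mostly with a low value. They report only what shows in the picture. A call takes as long as a camera call.
- models.search_frame(camera, name): "extent" ([left, top, right, bottom] in pixels, round what is visible of it).
The state is a dict: "t": time; "q": joint angles; "dq": joint speeds; "effort": joint torques, N m; "tool_pos": TCP position; "tool_rot": TCP orientation; "contact_force": force on the tool from outside, world axes, zero at the start; "wrist_torque": the same for the moment, N m; "opening": finger opening in m.
Only numpy, scipy, OpenCV 4.12 (cv2) and the standard library are available. Lean on these libraries where they do the work, as an engineer would, in place of code of your own. Each camera call takes 0.05 s, during which the arm holds its last target. There are 200 camera calls.

## Working session

There is one attempt and no reset: what is moved stays moved. The work goes in short steps, Python scripts to look and compute and a shell command to move; the robot and the scene stay as the last step left them, time stands still between calls to the robot, and variables do not carry over. Pictures are saved under pics/ and viewed, about 8 in all and at most 12, crops included, and the job is handed in when it is done.

```bash
ls; mkdir -p pics
python3 - <<'E'
from station import ctrl,get_image,calibration,models
import cv2,numpy as np
print(ctrl.get_obs(),ctrl.tcp_to_grasp)
for c in("scene","top","wrist"):
    im=get_image(c); cv2.imwrite(f"pics/{c}0.png",im[:,:,::-1])
    k=calibration(c);print(c,k['mtx'].tolist(),k['k1'],np.round(k['R'],4).tolist(),np.round(k['t'],4).tolist())
    for n in("lever","lever_knob","tailstock","shaft_end","wax_tin","turned_cup","live_centre"):
        print(n,[(np.round(d['extent']).tolist(),round(d['conf'],2)) for d in models.search_frame(c,n)[:2]])
E
```

```text
pics
{'t': 0.0, 'q': array([-1.32700122e+00,  5.33478184e-02,  1.61432160e+00,  1.14008654e-05,
        1.47599551e+00, -1.19014123e-01]), 'dq': array([ 0.00269113,  0.00018951,  0.00098122,  0.00058897,  0.00216216,
       -0.00140536]), 'effort': array([-3.59214400e-04, -3.93677974e+01, -3.70176172e+01, -1.03614177e-04,
        7.08110645e-03, -5.18696467e-06]), 'tool_pos': array([ 0.22165492, -0.58369765,  0.23005214]), 'tool_rot': array([-3.08800837e+00, -5.66403918e-01,  1.85043054e-04]), 'contact_force': array([-0.40144483, -0.25727965, -0.76069194]), 'wrist_torque': array([-0.02385378,  0.0054087 ,  0.02449557]), 'opening': 0.08581158801895196} 0.0187
scene [[507.18735890603557, 0.0, 307.0012523229355], [0.0, 507.18735890603557, 202.73668547767892], [0.0, 0.0, 1.0]] -0.14456467880798257 [[-0.8469, 0.5317, -0.0078], [0.3229, 0.5025, -0.802], [-0.4225, -0.6818, -0.5972]] [0.4809, 0.043, 1.4376]
lever [([276.0, 207.0, 318.0, 229.0], 0.67)]
lever_knob [([276.0, 205.0, 316.0, 226.0], 0.59)]
tailstock [([277.0, 225.0, 376.0, 326.0], 0.59)]
shaft_end [([284.0, 225.0, 373.0, 330.0], 0
[... 567 characters left out ...]
.68), ([134.0, 121.0, 258.0, 200.0], 0.65)]
tailstock [([130.0, 122.0, 264.0, 202.0], 0.64)]
shaft_end [([136.0, 122.0, 261.0, 201.0], 0.71)]
wax_tin [([332.0, 141.0, 360.0, 170.0], 0.89), ([360.0, 220.0, 390.0, 264.0], 0.34)]
turned_cup [([396.0, 137.0, 421.0, 166.0], 0.85)]
live_centre [([132.0, 122.0, 260.0, 198.0], 0.75), ([244.0, 252.0, 258.0, 268.0], 0.52)]
wrist [[302.6622247490186, 0.0, 321.973099498327], [0.0, 302.6622247490186, 196.92072005337434], [0.0, 0.0, 1.0]] -0.05330923661134314 [[0.3553, -0.9348, 0.0013], [-0.8849, -0.3359, 0.3228], [-0.3013, -0.1159, -0.9465]] [-0.626, -0.0417, 0.3813]
lever []
lever_knob []
tailstock []
shaft_end []
wax_tin []
turned_cup []
live_centre []
```

```bash
cat > h.py <<'E'
from station import ctrl,get_image,calibration,models
import cv2,numpy as np
from scipy.spatial.transform import Rotation as Ro
def undist(k,uv):
    uv=np.atleast_2d(np.array(uv,float));K=k['mtx']
    d=np.c_[(uv[:,0]-K[0,2])/K[0,0],(uv[:,1]-K[1,2])/K[1,1]];s=d.copy()
    for _ in range(20): s=d/(1+k['k1']*(s**2).sum(1,keepdims=True))
    return s
def onplane(k,uv,z):
    s=undist(k,uv);R=k['R'];t=k['t'];C=-R.T@t
    v=np.c_[s,np.ones(len(s))]@R
    return C+v*((z-C[2])/v[:,2])[:,None]
def proj(k,X):
    c=np.atleast_2d(X)@k['R'].T+k['t'];s=c[:,:2]/c[:,2:]
    s=s*(1+k['k1']*(s**2).sum(1,keepdims=True));K=k['mtx']
    return s*[K[0,0],K[1,1]]+[K[0,2],K[1,2]]
def grasp():
    o=ctrl.get_obs();R=Ro.from_rotvec(o['tool_rot']).as_matrix()
    return o,R,o['tool_pos']-ctrl.tcp_to_grasp*R[:,2]
E
python3 - <<'E'
from h import *
a=cv2.imread('pics/top0.png')[105:285,120:440];a=cv2.resize(a,(800,450),interpolation=cv2.INTER_CUBIC);cv2.imwrite('pics/t1.png',a)
b=cv2.imread('pics/scene0.png')[190:340,190:390];b=cv2.resize(b,(800,600),interpolation=cv2.INTER_CUBIC);cv2.imwrite('pics/s1.png',b)
E
```

```text
(no output)
```

View pics/t1.png

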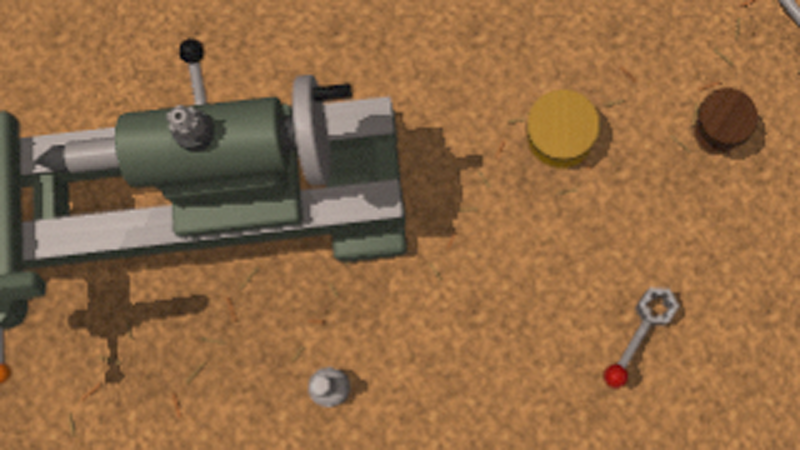

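View pics/s1.png

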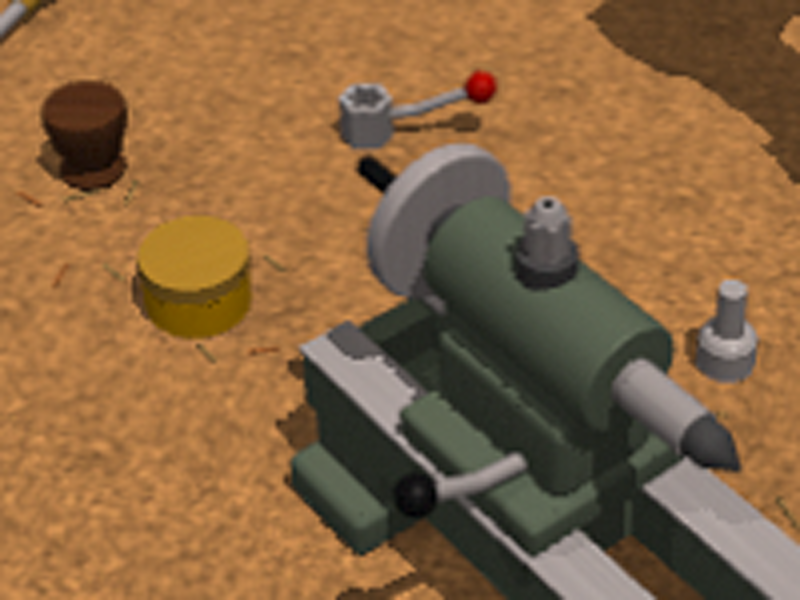

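Run:
```python
from h import *
k=calibration('top');s=calibration('scene')
f=lambda p:[120+p[0]/2.5,105+p[1]/2.5]
g=lambda p:[190+p[0]/4,190+p[1]/4]
kn=onplane(k,f((615,376)),.0435)[0];hu=onplane(k,f((659,305)),.034)[0]
print('knob',kn,'hub',hu,np.hypot(*(kn-hu)[:2]),np.degrees(np.arctan2(*(kn-hu)[1::-1])))
print('knob/hub scene',onplane(s,g((481,87)),.0435),onplane(s,g((366,98)),.034))
print('shaft',onplane(k,f((179,112)),.269),onplane(s,g((547,203)),.269))
e=onplane(k,[f((35,258)),f((402,215)),f((330,103)),f((390,97))],.1);print('bed',e,np.degrees(np.arctan2(*(e[1]-e[0])[1::-1])))
print('others',onplane(k,[f((565,122)),f((727,117)),f((322,383))],.05))
o,R,G=grasp();print('grasp',G,R)
```

```text
knob [ 0.40993124 -0.23301077  0.0435    ] hub [ 0.47653925 -0.27710088  0.034     ] 0.07987843490572485 146.49807216936512
knob/hub scene [[ 0.41161693 -0.23133406  0.0435    ]] [[ 0.47863414 -0.2741745   0.034     ]]
shaft [[0.58966363 0.10654216 0.269     ]] [[0.58904496 0.10775285 0.269     ]]
bed [[ 0.509894    0.28204986  0.1       ]
 [ 0.54894811 -0.04011734  0.1       ]
 [ 0.65246239  0.02705518  0.1       ]
 [ 0.65825629 -0.02714026  0.1       ]] -83.0881524002881
others [[ 0.6505555  -0.18947624  0.05      ]
 [ 0.65610628 -0.34546269  0.05      ]
 [ 0.4033514   0.0344732   0.05      ]]
grasp [ 0.22180772 -0.58427964  0.24996657] [[ 9.34932207e-01  3.54826391e-01 -1.22304202e-05]
 [ 3.54826390e-01 -9.34932202e-01  1.04156388e-04]
 [ 2.55228214e-05 -1.01718837e-04 -9.99999995e-01]]
```

```bash
python3 -m creep '[[1,0,0,-0.05,0,0,0],[1,0,0,-0.05,0,0,0],[1,0.035,-0.030,0,0,0,0],[1,0.035,-0.030,0,0,0,0],[1,0.035,-0.030,0,0,0,0],[1,0.035,-0.030,0,0,0,0],[1,0.035,-0.030,0,0,0,0],[1,0.035,-0.030,0,0,0,0],[1,0.035,-0.030,0,0,0,0],[1,0.035,-0.030,0,0,0,0],[1,0.035,-0.030,0,0,0,0],[1,0.035,-0.030,0,0,0,0],[1,0.035,-0.030,0,0,0,0],[1,0.035,-0.030,0,0,0,0],[1,0.035,-0.030,0,0,0,0],[1,0.035,-0.030,0,0,0,0],[1,0.028,-0.036,0,0,0,0],[1,0.035,-0.030,0.015,0,0,0],[1,0,0,0.02,0,0,0],[1,0,0,0,0,0,0]]'
python3 - <<'E'
from h import *
o,R,G=grasp();print(o['t'],o['tool_pos'],R[:,0],o['q'])
k=calibration('wrist');im=get_image('wrist')[:,:,::-1];cv2.imwrite('pics/w1full.png',im)
p=proj(k,[[.589,.107,.269],[.589,.107,.24]]);print(p)
u,v=p.mean(0).astype(int);c=im[max(0,v-55):v+55,u-70:u+70];print(u-70,max(0,v-55))
cv2.imwrite('pics/w1.png',cv2.resize(c,None,fx=5,fy=5,interpolation=cv2.INTER_CUBIC))
E
```

```text
t: 3.2
tool_pos: [0.565, 0.0675, 0.2926]
tool_rot: [-3.088, -0.57, 0.01]
contact_force: [-0.5, -0.4, 0.0]
opening: 0.0848
3.2 [0.56504453 0.0675467  0.2926049 ] [ 0.93406164  0.35706064 -0.00604631] [-1.16837829e-02 -1.05173366e-01  1.66654014e+00 -2.01126182e-04
  1.58664883e+00  1.19399039e+00]
[[271.4973604  180.82217826]
 [278.41539981 168.68678317]]
204 119
```

View pics/w1.png

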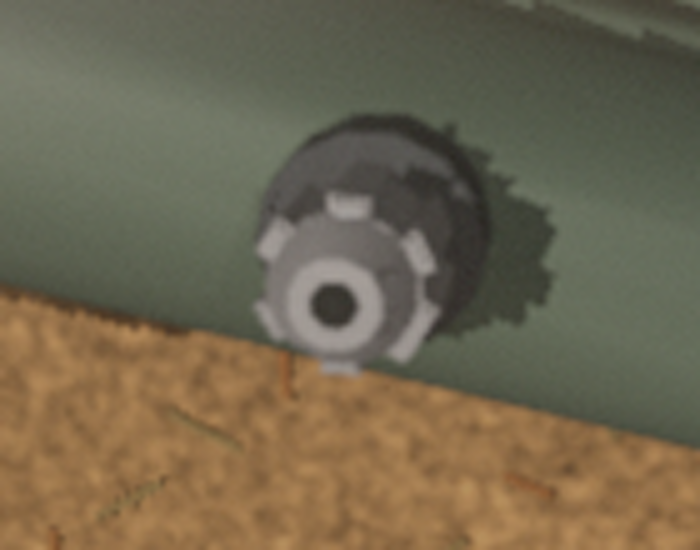

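Run:
```python
from h import *
k=calibration('wrist')
f=lambda p:[204+p[0]/5,119+p[1]/5]
tip=onplane(k,f((334,304)),.269)[0];print('tip',tip)
# predicted pictures of outer key-top edges for axis tip, angles
P=np.array([(348,192),(436,245),(425,345),(340,374),(260,325),(263,240)])
P=onplane(k,[f(p) for p in P],.262)
c=tip[:2];d=P[:,:2]-c;print(np.degrees(np.arctan2(d[:,1],d[:,0]))%360,np.hypot(*d.T))
c=P[:,:2].mean(0);d=P[:,:2]-c;print(c,np.degrees(np.arctan2(d[:,1],d[:,0]))%360,np.hypot(*d.T))
for a in range(200,260,10):
    r=np.radians(a);X=[[tip[0]+.011*np.cos(r),tip[1]+.011*np.sin(r),.262]]
    print(a,(proj(k,X)[0]-[204,119])*5)
im=cv2.imread('pics/w1full.png')
```

```text
tip [0.58938764 0.1067846  0.269     ]
[ 15.20258252 315.93017174 254.10190805 195.73493347 134.80356906
  78.22204226] [0.01179619 0.01253725 0.01199202 0.01094445 0.01138019 0.01104876]
[0.58952229 0.10657837] [ 16.34794793 316.18418953 253.20119422 194.51298293 134.55811762
  79.10983498] [0.01172268 0.01229719 0.01183203 0.01102064 0.01162152 0.01122451]
200 [346.64073607 374.75617712]
210 [362.1200892  373.68360025]
220 [377.06012354 370.05690911]
230 [391.02889225 363.97315198]
240 [403.61778736 355.59731717]
250 [414.45206445 345.15957086]
```

```bash
python3 -m creep '[[1,0,0,-0.05,0,0,0],[1,-0.0255,0.0361,0,0,0,0],[1,-0.0255,0.0361,0,0,0,0],[1,-0.0255,0.0361,0,0,0,0],[1,-0.0255,0.0361,0,0,0,0],[1,-0.0255,0.0361,0,0,0,0],[1,-0.0255,0.0361,0,0,0,0],[1,-0.0255,0.0361,0,0,0,0],[1,-0.0255,0.0361,0,0,0,0],[1,0,0,0.03,0,0,7.7],[1,0,0,0.03,0,0,7.7],[1,0,0,0.03,0,0,7.7],[1,0,0,0.03,0,0,7.7],[1,0,0,0.03,0,0,7.7],[1,0,0,0.03,0,0,7.7],[1,0,0,0.03,0,0,7.7],[1,0,0,0,0,0,0],[1,0,0,0,0,0,0]]'
python3 - <<'E'
from h import *
o,R,G=grasp();print(o['t'],o['tool_pos'],R.round(4).tolist(),o['q'])
k=calibration('wrist');im=get_image('wrist')[:,:,::-1];cv2.imwrite('pics/w2full.png',im)
p=proj(k,[[.4775,-.2757,.034],[.4107,-.2322,.0435]]);print(p)
u,v=p.mean(0).astype(int);c=im[max(0,v-75):v+75,u-100:u+100];print(u-100,max(0,v-75))
cv2.imwrite('pics/w2.png',cv2.resize(c,None,fx=4,fy=4,interpolation=cv2.INTER_CUBIC))
E
```

```text
t: 5.05
tool_pos: [0.478, -0.277, 0.1377]
tool_rot: [3.012, -0.893, 0.001]
contact_force: [-0.0, 0.5, -0.4]
opening: 0.0855
5.05 [ 0.47801385 -0.27698249  0.13765226] [[0.8384, -0.5451, 0.0008], [-0.5451, -0.8384, -0.0007], [0.001, 0.0001, -1.0]] [-6.59851921e-01 -4.38492208e-02  1.87033141e+00 -6.19103130e-05
  1.31409661e+00  1.48743127e+00]
[[321.08122561 198.18899009]
 [321.04533407 283.14210436]]
221 165
```

View pics/w2.png

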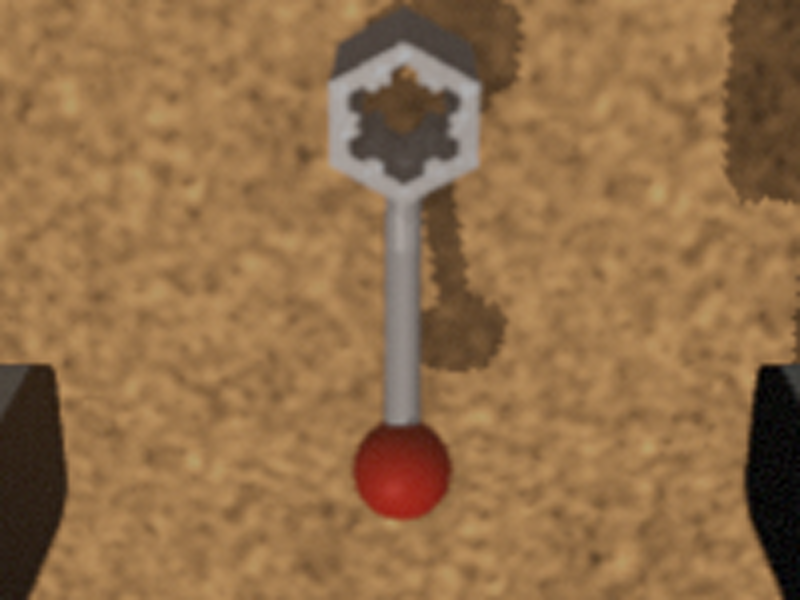

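Run:
```python
from h import *
k=calibration('wrist');o,R,G=grasp()
h=onplane(k,(322,195.5),.034)[0];n=onplane(k,(321.5,282.75),.0435)[0]
print(h,n,np.hypot(*(h-n)[:2]),np.degrees(np.arctan2(*(n-h)[1::-1])),R.T@(h-o['tool_pos']),np.degrees(np.arctan2(R[1,0],R[0,0])))
```

```text
[ 0.47979846 -0.27805132  0.034     ] [ 0.41124316 -0.23294563  0.0435    ] 0.08206310325024416 146.65723685633304 [ 7.90423642e-04 -2.67963735e-05  1.04903448e-01] -33.04079411166433
```

```bash
python3 -m creep '[[1,0.0003,0,0.04,0,0,0],[1,0,0,0.04,0,0,0],[1,0,0,0.03,0,0,0],[1,0,0,0.0225,0,0,0],[1,0,0,0,0,0,0],[0,0,0,0,0,0,0],[0,0,0,0,0,0,0],[0,0,0,0,0,0,0],[0,0,0,0,0,0,0],[0,0,0,0,0,0,0],[0,0,0,0,0,0,0],[0,0,0,0,0,0,0],[0,0,0,0,0,0,0]]' 60
```

```text
t: 6.4
tool_pos: [0.4797, -0.2773, 0.0059]
tool_rot: [3.01, -0.895, 0.005]
contact_force: [-0.0, 1.1, 6.6]
opening: 0.031
```

```bash
python3 -m creep '[[0,0,0,-0.03,0,0,0],[0,0,0,-0.05,0,0,0],[0,0,0,-0.05,0,0,0],[0,0,0,-0.05,0,0,0],[0,0,0,-0.05,0,0,0],[0,0,0,-0.05,0,0,0],[0,0,0,-0.05,0,0,0],[0,0,0,-0.025,0,0,0],[0,-0.0131,-0.0424,0,0,0,0],[0,-0.0131,-0.0424,0,0,0,0],[0,-0.0131,-0.0424,0,0,0,0],[0,-0.0131,-0.0424,0,0,0,0],[0,-0.0131,-0.0424,0,0,0,0],[0,-0.0131,-0.0424,0,0,0,0],[0,-0.0131,-0.0424,0,0,0,0],[0,-0.0131,-0.0424,0,0,0,0],[0,-0.0131,-0.0424,0,0,0,0],[0,0,0,0,0,0,0]]' && python3 -m creep '[[0,0,0,0,0,0,-8.36],[0,0,0,0,0,0,-8.36],[0,0,0,0,0,0,-8.36],[0,0,0,0,0,0,-8.36],[0,0,0,0,0,0,-8.36],[0,0,0,0,0,0,-8.36],[0,0,0,0,0,0,-8.36],[0,0,0,0,0,0,-8.36],[0,0,0,0,0,0,-8.36],[0,0,0,0,0,0,-8.36],[0,0,0,0,0,0,-8.36],[0,0,0,0,0,0,-8.36],[0,0,0,0,0,0,-8.36],[0,0,0,0.03,0,0,0],[0,0,0,0,0,0,0],[0,0,0,0,0,0,0]]'
python3 - <<'E'
from h import *
o,R,G=grasp();print(o['t'],o['tool_pos'],R.round(4).tolist(),np.degrees(np.arctan2(R[1,0],R[0,0])),o['q'])
k=calibration('wrist');im=get_image('wrist')[:,:,::-1];cv2.imwrite('pics/w3full.png',im)
T=o['tool_pos'];u0=T-.0059*np.array([0,0,1])
print(proj(k,[u0+[0,0,.034],u0+[0,0,.0435]-.08*R[:,0],[.5894,.1067,.269],[.5894,.1067,.24]]))
cv2.imwrite('pics/w3.png',cv2.resize(im[100:400,120:520],None,fx=2,fy=2,interpolation=cv2.INTER_CUBIC))
E
```

```text
t: 8.2
tool_pos: [0.588, 0.1124, 0.3577]
tool_rot: [-3.013, 0.886, 0.003]
contact_force: [0.5, 0.4, -2.3]
opening: 0.0312
t: 9.8
tool_pos: [0.5874, 0.1074, 0.3277]
tool_rot: [-2.482, -1.923, 0.004]
contact_force: [0.1, 0.5, -0.9]
opening: 0.0311
9.8 [0.58735937 0.10738582 0.327746  ] [[0.2498, 0.9683, -0.0028], [0.9683, -0.2498, -0.0002], [-0.0009, -0.0026, -1.0]] 75.53238537263468 [ 5.62648523e-02 -5.04686067e-02  1.55745209e+00 -5.15317911e-05
  1.63740681e+00  3.08770196e-01]
[[319.65098163 287.96849176]
 [319.87180719 426.0296959 ]
 [323.68449383 215.17199088]
 [323.55200004 201.55449216]]
```

View pics/w3.png

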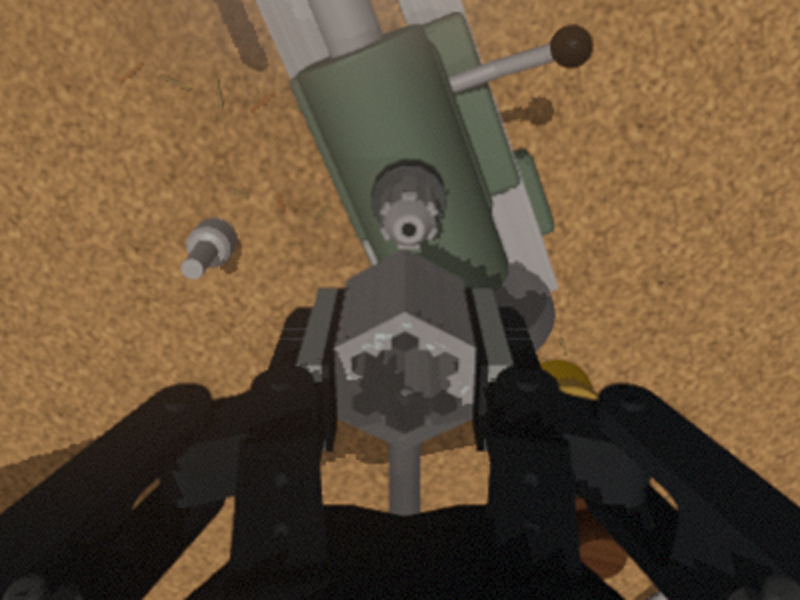

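```bash
python3 -m creep '[[0,-0.0001,0.0019,0.02,0,0,0],[0,0,0,0.02,0,0,0],[0,0,0,0.01,0,0,0],[0,0,0,0.005,0,0,0],[0,0,0,0.003,0,0,0],[0,0,0,0,0,0,0],[0,0,0,0,0,0,0]]'
python3 - <<'E'
from h import *
o,R,G=grasp();print(o['t'],o['tool_pos'],R.round(4).tolist(),np.degrees(np.arctan2(R[1,0],R[0,0])))
k=calibration('wrist');im=get_image('wrist')[:,:,::-1]
print(R.T@(np.array([.5894,.1067,.269])-o['tool_pos']))
c=im[235:335,255:385]
cv2.imwrite('pics/w4.png',cv2.resize(c,None,fx=6,fy=6,interpolation=cv2.INTER_CUBIC))
E
```

```text
t: 10.55
tool_pos: [0.5903, 0.1073, 0.272]
tool_rot: [2.482, 1.924, 0.002]
contact_force: [0.8, -0.1, -1.8]
opening: 0.0308
10.55 [0.59032598 0.10725059 0.27196024] [[0.2493, 0.9684, 0.0017], [0.9684, -0.2493, 0.0001], [0.0005, 0.0016, -1.0]] 75.5665404631309
[-0.00076544 -0.00076423  0.00295866]
```

View pics/w4.png

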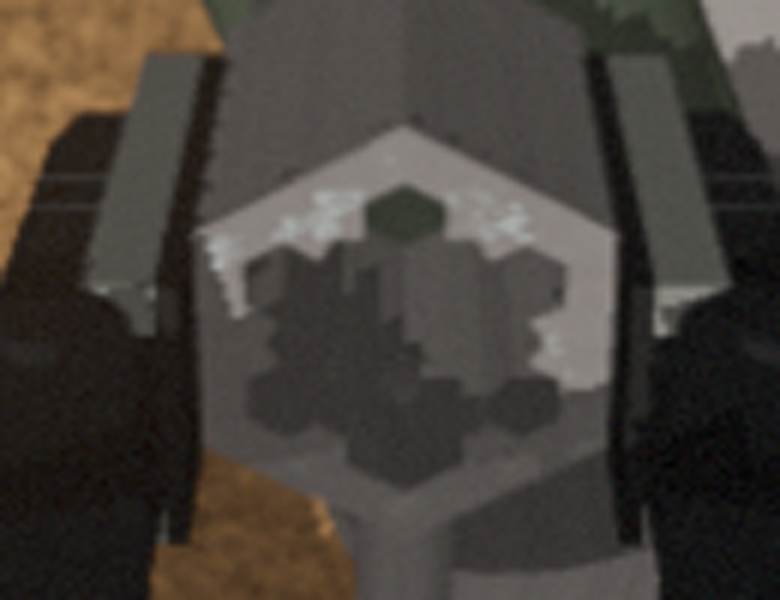

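```bash
python3 -m creep '[[0,0,0,0,0,0,0],[0,0,0,0,0,0,0],[0,0,0,0,0,0,0]]'
python3 - <<'E'
from h import *
o,R,G=grasp();print(o['tool_pos'],R[:,2],o['contact_force'],o['wrist_torque'],R.T@(np.array([.5894,.1067,.269])-o['tool_pos']))
E
```

```text
t: 10.9
tool_pos: [0.59, 0.1072, 0.2711]
tool_rot: [2.483, 1.925, 0.001]
contact_force: [-0.9, 0.9, -1.1]
opening: 0.0308
[0.58997571 0.10724431 0.27105951] [ 3.98280411e-04  4.72402505e-05 -9.99999920e-01] [-0.93308694  0.9242042  -1.14483807] [ 0.00535582 -0.02612529  0.01318031] [-0.00067092 -0.00042265  0.00205926]
```

```bash
python3 -m creep '[[0,-0.0007,-0.0005,0,0,0,0],[0,0,0,0.001,0,0,0],[0,0,0,0.001,0,0,0],[0,0,0,0.001,0,0,0],[0,0,0,0.001,0,0,0],[0,0,0,0.001,0,0,0],[0,0,0,0,0,0,0],[0,0,0,0,0,0,0]]'
python3 - <<'E'
from h import *
o,R,G=grasp();print(o['tool_pos'],R[:,2],o['contact_force'],o['wrist_torque'],R.T@(np.array([.5894,.1067,.269])-o['tool_pos']))
E
```

```text
t: 11.7
tool_pos: [0.5893, 0.1081, 0.2657]
tool_rot: [-2.481, -1.925, -0.004]
contact_force: [-1.3, 6.7, 2.6]
opening: 0.0311
[0.58930572 0.10807071 0.26574977] [ 5.65017639e-04  2.96615791e-03 -9.99995441e-01] [-1.2502609   6.72594497  2.58353405] [ 1.21094133  0.11953534 -0.06400279] [-0.00129451  0.00043126 -0.00325423]
```

```bash
python3 -m creep '[[0,0.0012,0,0,0,0,0],[0,0,0,0,0,0,0],[0,0,0,0,0,0,0]]'
python3 - <<'E'
from h import *
o,R,G=grasp();print(o['tool_pos'],R[:,2],o['contact_force'],o['wrist_torque'])
E
python3 -m creep '[[0,0,0,0.001,0,0,0],[0,0,0,0.001,0,0,0],[0,0,0,0.001,0,0,0],[0,0,0,0,0,0,0],[0,0,0,0,0,0,0]]'
python3 - <<'E'
from h import *
o,R,G=grasp();print(o['tool_pos'],R[:,2],o['contact_force'],o['wrist_torque'])
E
```

```text
t: 12.0
tool_pos: [0.5893, 0.1083, 0.2652]
tool_rot: [-2.482, -1.924, 0.0]
contact_force: [-0.7, 4.8, -0.6]
opening: 0.0309
[0.58932223 0.10826771 0.26523173] [-7.59648467e-04  9.32398950e-04 -9.99999277e-01] [-0.68970706  4.78238849 -0.64638822] [ 0.90895761  0.08661541 -0.02692434]
t: 12.5
tool_pos: [0.5894, 0.1084, 0.2627]
tool_rot: [-2.482, -1.924, -0.001]
contact_force: [-2.0, 5.2, 1.4]
opening: 0.031
[0.58936936 0.10838605 0.26269309] [-4.10707957e-04  1.31930568e-03 -9.99999045e-01] [-2.00983549  5.17608554  1.38002277] [ 1.04713941  0.19043937 -0.01093335]
```

```bash
python3 -m creep '[[0,0.001,0,0.0015,0,0,0],[0,0,0,0.0015,0,0,0],[0,0,0,0.0015,0,0,0],[0,0,0,0.0015,0,0,0],[0,0,0,0,0,0,0],[0,0,0,0,0,0,0]]'
python3 - <<'E'
from h import *
o,R,G=grasp();print(o['tool_pos'],R[:,2],o['contact_force'],o['wrist_torque'],np.degrees(np.arctan2(R[1,0],R[0,0])))
E
```

```text
t: 13.1
tool_pos: [0.5896, 0.1086, 0.2562]
tool_rot: [-2.483, -1.924, 0.001]
contact_force: [-0.6, 3.6, -2.4]
opening: 0.0311
[0.58959513 0.10863805 0.25621424] [-7.53257742e-04 -2.48006122e-04 -9.99999686e-01] [-0.61126109  3.6113963  -2.36596158] [ 4.83790838e-01  1.54029439e-01 -1.23528353e-04] 75.56009522712202
```

```bash
python3 -m creep '[[0,0.0006,0,0.0015,0,0,0],[0,0,0,0.0015,0,0,0],[0,0,0,0.0015,0,0,0],[0,0,0,0.0015,0,0,0],[0,0,0,0.0015,0,0,0],[0,0,0,0,0,0,0],[0,0,0,0,0,0,0]]'
python3 - <<'E'
from h import *
o,R,G=grasp();print(o['tool_pos'],R[:,2],o['contact_force'],o['wrist_torque'],np.degrees(np.arctan2(R[1,0],R[0,0])))
E
python3 -m creep '[[0,0,0,0.001,0,0,0],[0,0,0,0.001,0,0,0],[0,0,0,0.001,0,0,0],[0,0,0,0,0,0,0],[0,0,0,0,0,0,0]]'
python3 - <<'E'
from h import *
o,R,G=grasp();print(o['tool_pos'],R[:,2],o['contact_force'],o['wrist_torque'],np.degrees(np.arctan2(R[1,0],R[0,0])))
E
```

```text
t: 13.8
tool_pos: [0.5898, 0.1092, 0.2489]
tool_rot: [2.483, 1.925, -0.001]
contact_force: [-1.4, -0.4, -1.6]
opening: 0.0312
[0.58981961 0.10918166 0.24887907] [-4.48669405e-04 -4.38678606e-04 -9.99999803e-01] [-1.39889897 -0.35239962 -1.62545271] [0.01748267 0.26016499 0.03228316] 75.56252754320427
t: 14.3
tool_pos: [0.5899, 0.1093, 0.2462]
tool_rot: [2.483, 1.925, -0.0]
contact_force: [-3.8, -0.5, -0.3]
opening: 0.0312
[0.58986635 0.1093092  0.2462493 ] [-1.61807031e-04 -1.51889288e-04 -9.99999975e-01] [-3.75462987 -0.51973356 -0.32416807] [-0.01072395  0.46270852 -0.0281405 ] 75.56286191294319
```

```bash
python3 -m creep '[[0,0,-0.0008,0.0005,0,0,0],[0,0,0,0.0005,0,0,0],[0,0,0,0.0005,0,0,0],[0,0,0,0.0005,0,0,0],[0,0,0,0,0,0,0],[0,0,0,0,0,0,0]]'
python3 - <<'E'
from h import *
o,R,G=grasp();print(o['tool_pos'],R[:,2],o['contact_force'],o['wrist_torque'],np.degrees(np.arctan2(R[1,0],R[0,0])))
E
```

```text
t: 14.9
tool_pos: [0.5897, 0.1095, 0.2459]
tool_rot: [2.482, 1.924, 0.002]
contact_force: [-2.9, -0.9, 5.2]
opening: 0.031
[0.58969684 0.10945732 0.24586441] [ 2.03826167e-03 -2.10219550e-04 -9.99997901e-01] [-2.90574651 -0.88277117  5.21958543] [-1.07738768e-01  4.36131978e-01 -5.65061711e-05] 75.56324732879034
```

```bash
python3 -m creep '[[0,0,0,-0.0005,0,0,4],[0,0,0,0,0,0,4],[0,0,0,0,0,0,4],[0,0,0,0,0,0,4],[0,0,0,0,0,0,4],[0,0,0,0,0,0,4],[0,0,0,0,0,0,4],[0,0,0,0,0,0,4],[0,0,0,0,0,0,4],[0,0,0,0,0,0,4]]' 80;  python3 - <<'E'
from h import *
o,R,G=grasp();print(o['tool_pos'],R[:,2],o['contact_force'],o['wrist_torque'],np.degrees(np.arctan2(R[1,0],R[0,0])))
E
```

```text
t: 15.9
tool_pos: [0.5898, 0.1089, 0.246]
tool_rot: [2.991, 0.955, 0.003]
contact_force: [-1.5, -3.3, 3.2]
opening: 0.0306
[0.5898236  0.10886394 0.24595305] [ 0.00224503 -0.00152046 -0.99999632] [-1.45216368 -3.33162699  3.21351988] [-0.4036855   0.19968983  0.16583896] 35.40625048836467
```

```bash
python3 -m creep '[[0,0,0,0,0,0,4],[0,0,0,0,0,0,4],[0,0,0,0,0,0,4],[0,0,0,0,0,0,4],[0,0,0,0,0,0,4],[0,0,0,0,0,0,2],[0,0,0,0,0,0,0]]';  python3 - <<'E'
from h import *
o,R,G=grasp();print(o['tool_pos'],R[:,2],o['contact_force'],o['wrist_torque'],np.degrees(np.arctan2(R[1,0],R[0,0])))
E
python3 -m creep '[[0,0,0,0,0,0,1],[0,0,0,0,0,0,1],[0,0,0,0,0,0,1],[0,0,0,0,0,0,0]]';  python3 - <<'E'
from h import *
o,R,G=grasp();print(o['tool_pos'],R[:,2],o['contact_force'],o['wrist_torque'],np.degrees(np.arctan2(R[1,0],R[0,0])))
E
```

```text
t: 16.6
tool_pos: [0.59, 0.1085, 0.2459]
tool_rot: [3.117, 0.37, 0.004]
contact_force: [-0.7, -5.5, 3.3]
opening: 0.0307
[0.58998342 0.1085472  0.24594199] [ 0.00259715 -0.00207104 -0.99999448] [-0.69974634 -5.45352202  3.3109286 ] [-0.80602048  0.10420545  0.00626666] 13.545434834000726
t: 17.0
tool_pos: [0.59, 0.1085, 0.246]
tool_rot: [3.126, 0.289, 0.004]
contact_force: [-0.6, -5.0, 5.0]
opening: 0.0309
[0.58998167 0.10854758 0.24595467] [ 0.00260556 -0.00211514 -0.99999437] [-0.61240859 -4.99780228  4.97656193] [-0.89802015  0.08343014  0.08438803] 10.559168555834214
```

```bash
for i in 1; do python3 -m creep '[[0,0,0,0,0,0,1],[0,0,0,0,0,0,1],[0,0,0,0,0,0,0],[0,0,0,0,0,0,0]]'; done;  python3 - <<'E'
from h import *
o,R,G=grasp();print(o['contact_force'],o['wrist_torque'],np.degrees(np.arctan2(R[1,0],R[0,0])))
E
python3 -m creep '[[0,0,0,0,0,0,1],[0,0,0,0,0,0,1],[0,0,0,0,0,0,0],[0,0,0,0,0,0,0]]' | head -1;  python3 - <<'E'
from h import *
o,R,G=grasp();print(o['contact_force'],o['wrist_torque'],np.degrees(np.arctan2(R[1,0],R[0,0])))
E
```

```text
t: 17.4
tool_pos: [0.59, 0.1085, 0.2459]
tool_rot: [3.13, 0.234, 0.004]
contact_force: [-0.5, -5.4, 5.2]
opening: 0.0308
[-0.54620301 -5.37379243  5.23386861] [-0.89272118  0.07471357  0.01043723] 8.567754185999027
t: 17.8
[-0.21845824 -5.98264022  3.849667  ] [-0.93245501  0.0074928   0.10361869] 6.57259731169518
```

```bash
cat > s.py <<'E'
from h import *
o,R,G=grasp();print(o['t'],o['contact_force'].round(1),o['wrist_torque'].round(3),np.degrees(np.arctan2(R[1,0],R[0,0])).round(2))
E
python3 -m creep '[[0,0,0,0,0,0,1],[0,0,0,0,0,0,0],[0,0,0,0,0,0,0]]' | head -1;  python3 s.py
python3 -m creep '[[0,0,0,0,0,0,1],[0,0,0,0,0,0,0],[0,0,0,0,0,0,0]]' | head -1;  python3 s.py
```

```text
t: 18.1
18.1 [-0.5 -6.2  4.3] [-0.904  0.036  0.408] 5.62
t: 18.4
18.4 [-0.2 -6.6  6. ] [-0.963  0.07   0.798] 4.68
```

Run:
```python
from h import *
o,R,G=grasp();k=calibration('wrist');im=get_image('wrist')[:,:,::-1];t=get_image('top')[:,:,::-1]
cv2.imwrite('pics/w5full.png',im);cv2.imwrite('pics/t5full.png',t)
a=cv2.resize(im[60:360,120:520],None,fx=2,fy=2,interpolation=cv2.INTER_CUBIC)
cv2.imwrite('pics/w5.png',a)
```

```text
(no output)
```

View pics/w5.png

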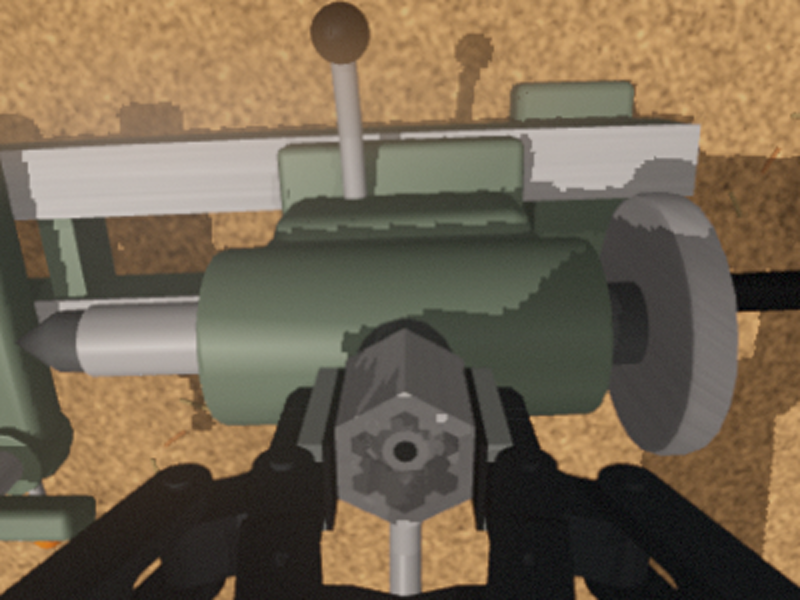

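```bash
python3 -m creep '[[0,0,0.001,-0.0006,0,0,-1.2],[0,0,0,0,0,0,0],[0,0,0,0,0,0,0]]' 20; python3 s.py
python3 -m creep '[[0.4,0,0,0,0,0,0],[0.5,0,0,0,0,0,0],[0.7,0,0,0,0,0,0],[0.7,0,0,0,0,0,0],[0.7,0,0,0,0,0,0],[0.7,0,0,0,0,0,0],[0.7,0,0,-0.01,0,0,0],[0.7,0,0,-0.02,0,0,0],[0.7,0,0,-0.03,0,0,0],[0.7,0,0,-0.03,0,0,0],[0.7,0,0,-0.03,0,0,0],[0.7,0,0,0,0,0,0],[0.7,0,0,0,0,0,0]]'
python3 - <<'E'
from h import *
k=calibration('wrist');im=get_image('wrist')[:,:,::-1];t=get_image('top')[:,:,::-1];s=get_image('scene')[:,:,::-1]
cv2.imwrite('pics/w6full.png',im);cv2.imwrite('pics/t6.png',t);cv2.imwrite('pics/s6.png',s)
h=np.array([.5896,.1085,.274]);r=np.radians(186.9)
print(proj(k,[h,[h[0]+.08*np.cos(r),h[1]+.08*np.sin(r),.2835]]))
cv2.imwrite('pics/w6.png',cv2.resize(im[60:360,120:520],None,fx=2,fy=2,interpolation=cv2.INTER_CUBIC))
E
```

```text
t: 18.8
tool_pos: [0.59, 0.1084, 0.2459]
tool_rot: [3.137, 0.158, 0.003]
contact_force: [2.5, -4.0, 3.0]
opening: 0.0311
18.8 [ 2.5 -4.   3. ] [-0.561 -0.428  0.35 ] 5.78
t: 20.1
tool_pos: [0.5896, 0.1086, 0.367]
tool_rot: [-3.138, -0.158, -0.004]
contact_force: [1.2, 0.7, -0.6]
opening: 0.0598
[[321.31317725 201.00829764]
 [323.11357498 289.3325531 ]]
```

View pics/w6.png

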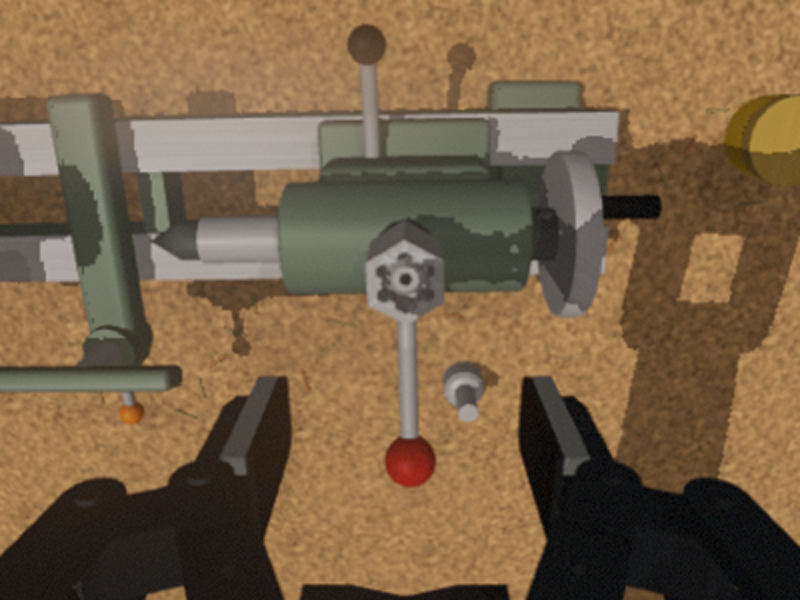

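Run:
```python
from h import *
k=calibration('wrist');f=lambda p:[120+p[0]/2,60+p[1]/2]
h=onplane(k,f((405,277)),.274)[0];n=onplane(k,f((410,460)),.2835)[0]
print(h,n,np.hypot(*(n-h)[:2]),np.degrees(np.arctan2(*(n-h)[1::-1]))%360)
e=onplane(k,[f((135,124)),f((615,112))],.1);print('bed rear edge',np.degrees(np.arctan2(*(e[0]-e[1])[1::-1]))-90)
e=onplane(k,[f((130,178)),f((318,171))],.1);print('inner edge',np.degrees(np.arctan2(*(e[0]-e[1])[1::-1]))-90)
a=cv2.imread('pics/s6.png')[190:340,190:390];cv2.imwrite('pics/s7.png',cv2.resize(a,(800,600),interpolation=cv2.INTER_CUBIC))
```

```text
[0.59165088 0.10776905 0.274     ] [0.51042371 0.09730299 0.2835    ] 0.08189866806684298 187.34206127527034
bed rear edge 7.106016706870548
inner edge 7.586787723524537
```

View pics/s7.png

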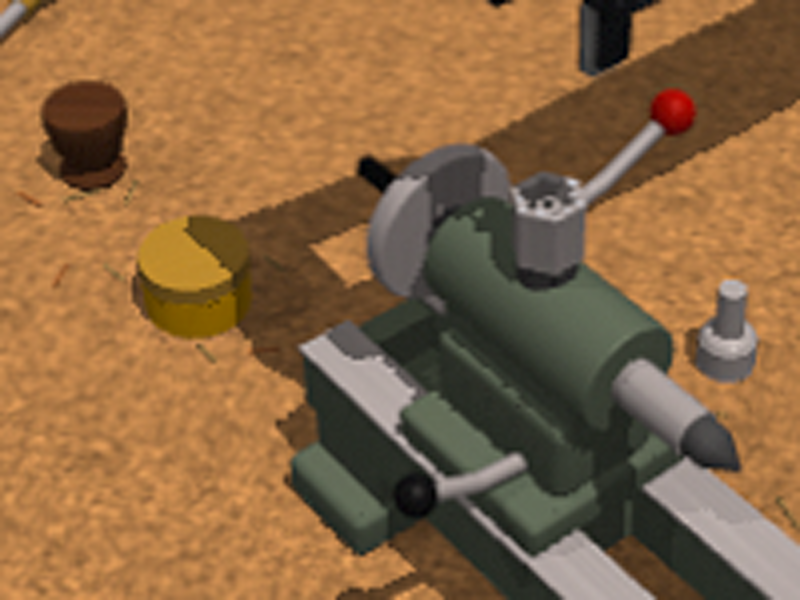

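```bash
python3 -c "
from station import finish_job;print(finish_job())"
```

```text
the job is handed in; nothing more can be done
None
```

The lever is back on the lock shaft, fully home on its boss, and swung clockwise to the locked stop. I then let go, raised the gripper about 12 cm clear and handed the job in at about 20 s of the 67 s allowed.

- **Fit:** I found the wide key at about 255.6° (world yaw) with the wrist camera, which put the shaft right at its released stop. The lever slid down with at most about 7 N on the wrist. It stopped with the tool at 0.2459 m, the height I had worked out for fully home.
- **Lock:** The shaft turned at about 0.1–0.2 N m. The torque then rose to 0.4 and 0.8 N m over the last two degrees, so I stopped there, eased back 1.2° and opened the fingers.
- **Last checks:** After release the lever points to 187.3°. The front of the lathe, square to the bed, comes out at 187.1° to 187.6° (186.9° from the first picture), so it agrees to within about 1°. The scene picture shows the hub on its boss, and the tin, wooden cup and live centre where they started.
- **Disagreements:** The hub-to-knob distance measured 82 mm in the wrist pictures against the true 80 mm, which is within the calibration error. While gripped, the tool read 4.7° to 5.8° at the stop, about 1.5–2.5° off the released lever, which I put down to the play and give in the grip.

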